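Set the coarse and fine knobs of the module charger

TASK

Set the bench charger for the next battery module on its double knob (the wide ring with a small knob standing on top of it): first turn the wide lower ring until its line points at the long white index bar on the dial, then turn the small top knob until its line points at that same bar. Leave the single knob beside it as it is, and let go when both lines are at the bar.

Things in the scene. Friction and masses are not known exactly. Their poses are not given: they have to be found in the camera images.
- ring_centre (a point): Double knob on a grey charger's flat top: point on the axis of both knobs, half-way up the wide round ring (60 mm dia, 22 mm high, aluminium). Small round black knob (26 mm dia) stands 12 to 36 mm above this point. Black dial plate (100 mm dia): top 12 mm below; charger's top 16 mm below. x (does not turn with the knobs) points to the white index bar; z up. Knobs turn separately, stay as left
- coarse (a joint): angle of the wide lower ring in rad, from the index bar to the black line on the ring's top, positive anticlockwise seen from above; 0 = line at the bar. Starts at -1.4 to -0.5. Range -2.6 to 2.6, no stop or click at 0; friction about 0.12 N m. Can be gripped from above across its round side at any yaw
- fine (a joint): angle of the small top knob in rad, from the index bar to the white line on its top, positive anticlockwise seen from above; 0 = line at the bar. Starts at 0.5 to 1.4. Range -2.6 to 2.6, no stop or click at 0; friction about 0.04 N m. Can be gripped from above across its round side at any yaw
- plain_tip (a point): outer end of the line on the single knob, to be left alone: round aluminium, 42 mm dia, 26 mm high, on its own 80 mm dial plate on the same charger, its axis about 150 mm from the double knob's, to one side or the other. This point is on its top face, 19 mm from its axis, and turns with it

How it is judged:
On the way, in this order (a step that is already met when the one before it is completed fails the run):
1. the wide lower ring is turned so that its line is within 12 degrees of the index bar (value of joint coarse between -0.21 and 0.21 rad), for 0.2 s.
2. after that, the small top knob is turned so that its line is within 12 degrees of the index bar (value of joint fine between -0.21 and 0.21 rad), for 0.2 s.
At the end, for the whole second after the job is handed in: The lines of the wide ring and of the small top knob are both within 12 degrees of the long index bar, and both knobs are at rest (all of step 1 and all of step 2 and velocity of joint coarse between -0.05 and 0.05 rad/s and velocity of joint fine between -0.05 and 0.05 rad/s); the robot touches nothing.
It fails at once if the single knob is turned (the end of its line moves more than 5 mm) (distance of plain_tip from where it was at the start of the episode above 0.005 m).
It also fails if it takes over 43 s, if anything falls off the work surface, if the arm or the gripper's body presses on something with over 40 N, if the wrist force passes 120 N, or if a joint passes its speed limit or range.

ROBOT

A 7-joint arm with a two-finger parallel gripper is mounted at the origin on the work surface. World frame = base frame: x ahead of the robot, y to its left, z up, the work surface at z = 0. Lengths are in m, angles in rad, forces in N, time in s.
With the tool pointing down it reaches from about 0.35 to 0.9 m from the base axis. Payload 8.1 kg.
Tool frame: the origin (TCP) lies on the centre line of the jaws, within the pads' length; the fingertips stand 8 mm ahead of it and the grasp point (between the pads) lies 11 mm behind it (bot.nose_length is the distance from the TCP to the fingertips, in m); z points along the fingers, y is the direction in which the jaws open and shut (so a half turn about z gives the same grasp; the last joint's range is limited). The gripper opens to 85 mm and grips with 20 to 120 N. Pads are 22 mm wide; open, the fingers measure 114 mm over their backs; the gripper's body (76 mm by 85 mm) begins 54 mm behind the grasp point. The pads swing forward as they close: fully open they stand 13 mm farther back than shut.
Start: joints at [1.096, 0.434, 0.025, 1.573, -0.012, 1.134, -0.075], TCP at [0.227, -0.582, 0.239] pointing down, gripper open.
Joint ranges: [-2.62, 2.62], [-0.44, 2.09], [-1.27, 1.32], [0.08, 2.57], [-1.32, 4.46], [0.12, 2], [-2.74, 2.74]. Speed limits (rad/s): [2.22, 2.22, 3.01, 3.01, 3.14, 3.14, 3.14].

INTERFACE

Orientations are given as a unit quaternion [w, x, y, z].
In Python, from station import bot, eyes, ticket gives the robot as it stands.
- The arm moves only by the tool drive_tool, never from a script. Its argument "increments" is a list of rows, each an object of numbers: "wx", "wy", "wz": the turn, a rotation vector about the tool's x, y, z in rad; "tx", "ty", "tz": the shift along the tool's x, y, z in mm; "fingers": the opening, from 0 (shut) to 1 (fully open). A call has 1 to 10 rows; each row is the pose to reach, as a shift and turn from the pose measured when the call began, along the tool's axes at that moment; what a row does not reach only later rows make up. A row lasts 1/8 s, in which the tool goes at most 62.5 mm and 10.7 degrees, less where a joint would pass 70% of its speed; a pose out of reach is approached as far as the arm can. A call with a gripper value outside its range is refused whole. The fingers move at their own pace and stop on an object; the grip force is fixed at half the most. Time passes only in rows, so rows that repeat a pose let the fingers close. It gives the time, the measured TCP pose, the force and the opening at its end, in the units of the state.
- bot.get_state(): the state, without advancing time (a new reading comes with each control period).
- eyes.capture(name): name is "scene" or "side" or "wrist"; returns a dict with "pixels" (384x512x3 uint8, red, green, blue), "z_map" (384x512 float32, m along the optical axis (not along the pixel's ray), 0 where there is no reading), "camera_matrix" (3x3 intrinsics, pixels), "rvec" (rotation vector, rad) and "tvec" (3), from world to camera coordinates, as OpenCV has them. Camera axes: x right, y down, z forward; pixel columns grow to the right and rows downward; lengths in m; the calibration is good to about 2 mm. The wrist camera is an equidistant fisheye: a pixel r from the principal point sees the ray r / f radians off the axis. A picture is of the moment at which its call begins.
- ticket.close_job(): hands the job in, once; it reports no verdict.
The state is a dict: "t": time; "q": joint angles; "joint_vel": joint speeds; "effort": joint torques, N m; "tool_pos": TCP position; "ee_rot": TCP orientation; "force": force on the tool from outside, world axes, zero at the start; "torque": the same for the moment, N m; "gripper_width": finger opening in m.
Only numpy, scipy, OpenCV 4.12 (cv2) and the standard library are available. Lean on these libraries where they do the work, as an engineer would, in place of code of your own. Each camera call takes 0.05 s, during which the arm holds its last target.

## Working session

There is one attempt and no reset: what is moved stays moved. The work goes in short steps, Python scripts to look and compute and a tool call to move; the robot and the scene stay as the last step left them, time stands still between calls to the robot, and variables do not carry over. Pictures are saved under pics/ and viewed, and the job is handed in when it is done.

Besides the shell and the picture viewer there is one more tool, called after ">>>" in YAML: its name, and indented under it one key for each argument. drive_tool: Moves the arm, as the interface text tells. Its arguments: {"type":"object","properties":{"increments":{"type":"array"}},"required":["increments"]}

```bash
ls; mkdir -p pics; python3 - <<'E'
from station import bot,eyes,ticket
import cv2,numpy as np,pickle
print(bot.get_state(), bot.nose_length)
for n in ["scene","side","wrist"]:
    c=eyes.capture(n); pickle.dump(c,open(f"{n}0.pkl","wb"))
    cv2.imwrite(f"pics/{n}0.png",c["pixels"][:,:,::-1]); print(n,c["camera_matrix"],c["rvec"],c["tvec"])
E
```

```text
pics
{'t': 0.0, 'q': array([ 1.09639682,  0.43524186,  0.02496534,  1.57413289, -0.01161899,
        1.13402434, -0.07509776]), 'joint_vel': array([-7.07184531e-04, -7.69038152e-04, -7.98916256e-04, -1.73498593e-05,
        2.10491289e-04,  8.08878835e-04,  2.12188844e-03]), 'effort': array([ 5.68151427e-04, -6.70469284e+01,  1.02481239e+00, -3.16208446e+01,
        1.54329382e-02,  1.24460820e-02, -1.01464633e-05]), 'tool_pos': array([ 0.22682347, -0.58182694,  0.23850032]), 'ee_rot': array([-8.01861438e-04,  9.82776389e-01,  1.84796859e-01, -2.16846349e-04]), 'force': array([-0.3789703 ,  0.16088119, -0.56650038]), 'torque': array([ 0.00077501,  0.03615231, -0.0727813 ]), 'gripper_width': 0.08522098848690261} 0.008
scene [[360.04324973   0.         258.16952049]
 [  0.         360.04324973 189.95256673]
 [  0.           0.           1.        ]] [ 2.15347951  0.69891777 -0.34870474] [-0.52548849 -0.09852164  1.02307637]
side [[377.33242814   0.         259.29881689]
 [  0.         377.33242814 196.99120044]
 [  0.           0.           1.        ]] [ 0.71512683 -2.69597454  1.02093125] [0.5715081  0.30359277 0.58754411]
wrist [[297.31863964   0.         260.62089122]
 [  0.         297.31863964 196.49775422]
 [  0.           0.           1.        ]] [-2.38399325  1.62804838  0.24405466] [-0.62491511 -0.03725279  0.37916612]
```

View pics/scene0.png

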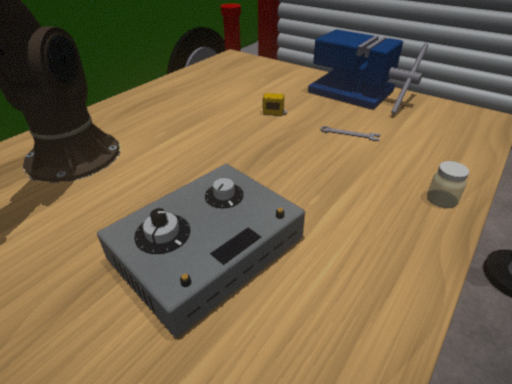

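View pics/side0.png

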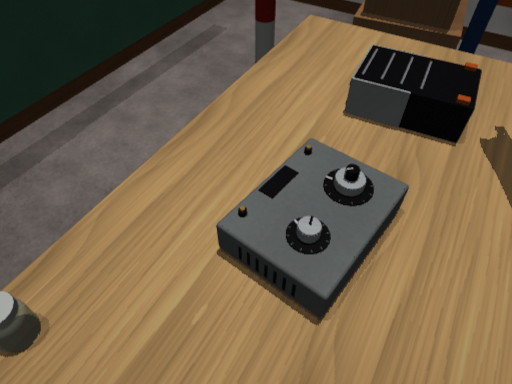

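View pics/wrist0.png

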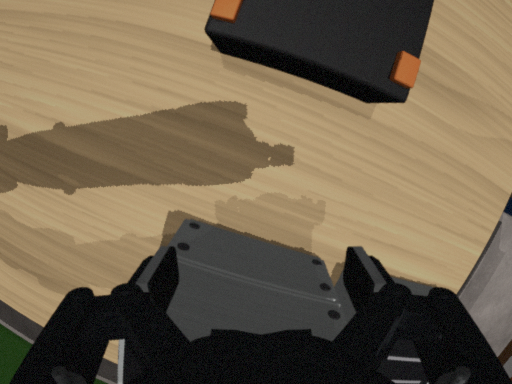

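The scene view shows the double knob at about (161,228) and the single knob at (224,188). In the side view they are at (350,180) and (309,230). The wrist camera doesn't see the charger yet.

```bash
cat > h.py <<'E'
import cv2,numpy as np,pickle
def Rt(c): return cv2.Rodrigues(np.array(c["rvec"]))[0],np.array(c["tvec"]).reshape(3)
def ray(c,u,v,fish=False):
    K=c["camera_matrix"]; x=(u-K[0,2])/K[0,0]; y=(v-K[1,2])/K[1,1]
    if fish:
        r=np.hypot(x,y); s=np.tan(r)/r if r>0 else 1; x*=s;y*=s
    R,t=Rt(c); return -R.T@t, R.T@np.array([x,y,1.])
def atz(c,u,v,z,fish=False):
    o,d=ray(c,u,v,fish); return o+d*(z-o[2])/d[2]
def depth(c,u,v,fish=False):
    o,d=ray(c,u,v,fish); return o+d*c["z_map"][int(round(v)),int(round(u))]
def proj(c,P,fish=False):
    R,t=Rt(c); p=R@np.array(P)+t; K=c["camera_matrix"]
    x,y=p[0]/p[2],p[1]/p[2]
    if fish:
        r=np.hypot(p[0],p[1]); th=np.arctan2(r,p[2]); x,y=p[0]/r*th,p[1]/r*th
    return np.array([K[0,0]*x+K[0,2],K[1,1]*y+K[1,2]])
def rect(c,cen,z,half=0.07,n=560,fish=False):
    "top-down rectified view at height z; x right, y up"
    uv=np.zeros((n,n,2),np.float32)
    g=np.linspace(-half,half,n)
    for i in range(n):
        for j in range(n):
            uv[i,j]=proj(c,[cen[0]+g[j],cen[1]-g[i],z],fish)
    return cv2.remap(c["pixels"],uv[...,0],uv[...,1],cv2.INTER_CUBIC)
E
python3 - <<'E'
from h import *
s=pickle.load(open("scene0.pkl","rb"));d=pickle.load(open("side0.pkl","rb"))
for c,pts in ((s,[(230,228),(200,220),(224,183),(158,214)]),(d,[(300,190),(260,220),(308,223),(352,169),(390,190)])):
    for p in pts: print(p,depth(c,*p).round(4))
a=cv2.resize(s["pixels"][190:270,110:270],None,fx=5,fy=5,interpolation=2)
b=cv2.resize(d["pixels"][140:260,270:400],None,fx=4,fy=4,interpolation=2)
cv2.imwrite("pics/a.png",a[:,:,::-1]);cv2.imwrite("pics/b.png",b[:,:,::-1])
E
```

```text
(230, 228) [ 0.61   -0.0308  0.0857]
(200, 220) [ 0.5512 -0.0486  0.0873]
(224, 183) [0.5391 0.0384 0.1161]
(158, 214) [ 0.5239 -0.1162  0.138 ]
(300, 190) [0.4238 0.4238 0.6362]
(260, 220) [0.6291 0.0477 0.0848]
(308, 223) [0.5418 0.0343 0.1175]
(352, 169) [ 0.5186 -0.1087  0.138 ]
(390, 190) [ 0.4423 -0.1467  0.085 ]
```

View pics/a.png

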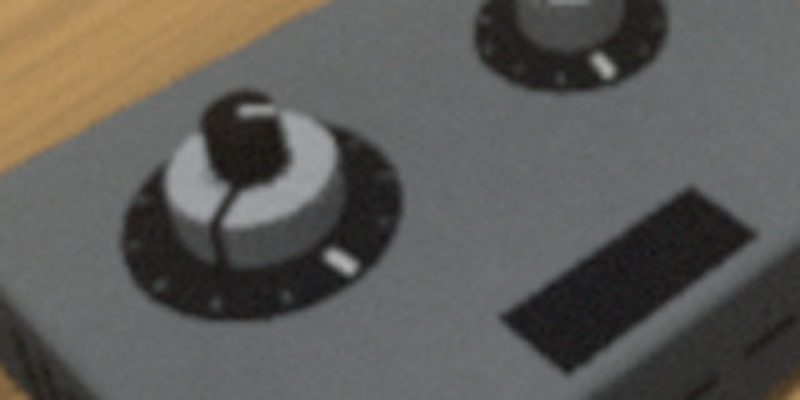

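View pics/b.png

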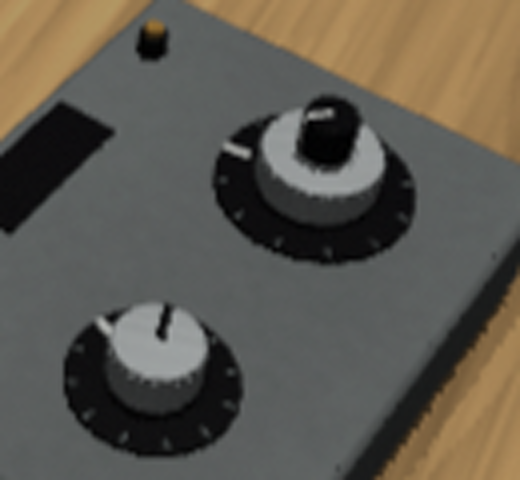

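```bash
python3 - <<'E'
from h import *
s=pickle.load(open("scene0.pkl","rb"));d=pickle.load(open("side0.pkl","rb"))
S=lambda x,y,z: atz(s,110+(x+.5)/5-.5,190+(y+.5)/5-.5,z).round(4)
D=lambda x,y,z: atz(d,270+(x+.5)/4-.5,140+(y+.5)/4-.5,z).round(4)
print("bar",S(342,263,.09),D(237,150,.09))
print("top",S(240,112,.138),D(331,115,.138))
print("fine line",S(240,111,.138),S(275,111,.138),D(308,117,.138),D(331,113,.138))
print("coarse",S(218,224,.113),S(238,190,.113))
print("plain",D(163,337,.117),D(168,306,.117), D(158,345,.117))
out=[]
cen=[.522,-.112]
for z in(.09,.113,.138):
    out.append(np.hstack([rect(c,cen,z,.06,260) for c in (s,d)]))
cv2.imwrite("pics/r.png",np.hstack(out)[:,:,::-1][:, :1560].repeat(1,0) if 0 else np.vstack(out)[:,:,::-1])
E
```

```text
bar [ 0.5614 -0.1148  0.09  ] [ 0.5602 -0.1141  0.09  ]
top [ 0.5194 -0.1131  0.138 ] [ 0.5186 -0.1106  0.138 ]
fine line [ 0.519  -0.1128  0.138 ] [ 0.5289 -0.1057  0.138 ] [ 0.5276 -0.1039  0.138 ] [ 0.5191 -0.1119  0.138 ]
coarse [ 0.5322 -0.1402  0.113 ] [ 0.525 -0.125  0.113]
plain [0.5376 0.0336 0.117 ] [0.5428 0.0169 0.117 ] [0.5377 0.0386 0.117 ]
```

View pics/r.png

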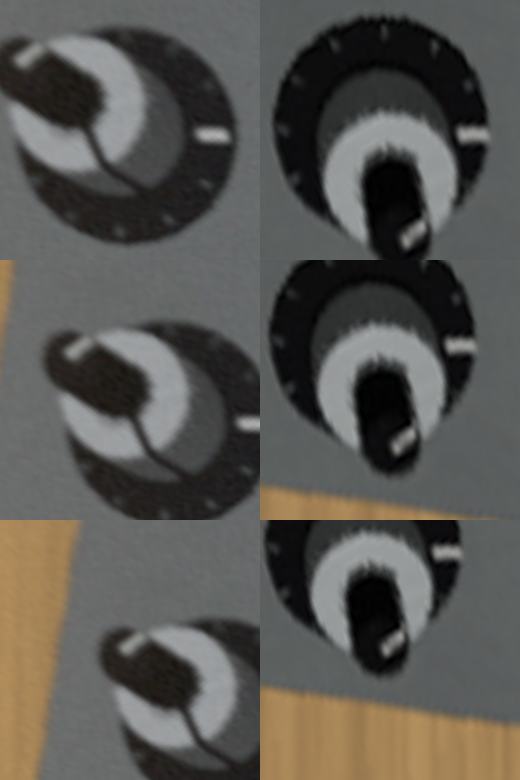

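```bash
python3 - <<'E'
from h import *
d=pickle.load(open("side0.pkl","rb"))
for p in [(380,70),(440,90),(465,98),(400,115)]: print(p,depth(d,*p).round(3))
E
```

```text
(380, 70) [ 0.591 -0.531  0.111]
(440, 90) [ 0.432 -0.517  0.11 ]
(465, 98) [ 0.373 -0.489  0.123]
(400, 115) [ 0.499 -0.471  0.038]
```

>>> drive_tool:
  increments:
    - {"tx": 44, "ty": -33, "tz": -5}
    - {"tx": 89, "ty": -66, "tz": -10}
    - {"tx": 133, "ty": -99, "tz": -10}
    - {"tx": 177, "ty": -132, "tz": -10}
    - {"tx": 221, "ty": -165, "tz": -10}
    - {"tx": 266, "ty": -199, "tz": -10}
    - {"tx": 310, "ty": -232, "tz": -5}
    - {"tx": 354, "ty": -265, "tz": 0}
    - {"tx": 399, "ty": -298, "tz": 0}
    - {"tx": 443, "ty": -331, "tz": 0}

```text
invalid input
```

>>> drive_tool:
  increments:
    - {"wx": 0, "wy": 0, "wz": 0, "tx": 44, "ty": -33, "tz": -5, "fingers": 1}
    - {"wx": 0, "wy": 0, "wz": 0, "tx": 89, "ty": -66, "tz": -10, "fingers": 1}
    - {"wx": 0, "wy": 0, "wz": 0, "tx": 133, "ty": -99, "tz": -10, "fingers": 1}
    - {"wx": 0, "wy": 0, "wz": 0, "tx": 177, "ty": -132, "tz": -10, "fingers": 1}
    - {"wx": 0, "wy": 0, "wz": 0, "tx": 221, "ty": -165, "tz": -10, "fingers": 1}
    - {"wx": 0, "wy": 0, "wz": 0, "tx": 266, "ty": -199, "tz": -10, "fingers": 1}
    - {"wx": 0, "wy": 0, "wz": 0, "tx": 310, "ty": -232, "tz": -5, "fingers": 1}
    - {"wx": 0, "wy": 0, "wz": 0, "tx": 354, "ty": -265, "tz": 0, "fingers": 1}
    - {"wx": 0, "wy": 0, "wz": 0, "tx": 399, "ty": -298, "tz": 0, "fingers": 1}
    - {"wx": 0, "wy": 0, "wz": 0, "tx": 443, "ty": -331, "tz": 0, "fingers": 1}

```text
t: 1.4
tool_pos: [0.52, -0.1111, 0.2389]
ee_rot: [-0.001, 0.983, 0.185, -0.0]
force: [0.2, -0.7, -0.5]
gripper_width: 0.0857
```

```bash
python3 - <<'E'
from h import *
from station import bot,eyes
c=eyes.capture("wrist"); pickle.dump(c,open("wrist1.pkl","wb"))
print(bot.get_state()["q"],bot.get_state()["tool_pos"])
cv2.imwrite("pics/w1.png",c["pixels"][:,:,::-1])
cv2.imwrite("pics/r1.png",np.hstack([rect(c,[.52,-.113],z,.06,260,True) for z in (.09,.113,.138)])[:,:,::-1])
E
```

```text
[ 0.2881071   0.30291762 -0.24395791  1.78066948  0.07586132  1.06589336
 -1.17257372] [ 0.52364754 -0.10268414  0.23915965]
```

View pics/w1.png

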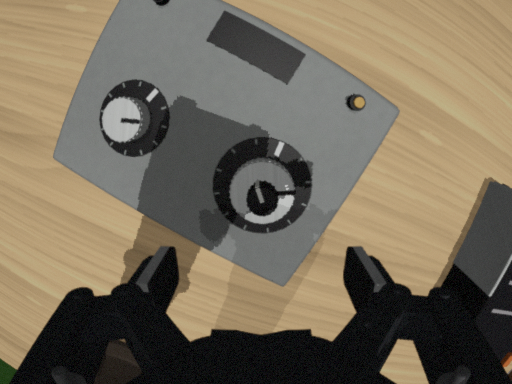

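View pics/r1.png

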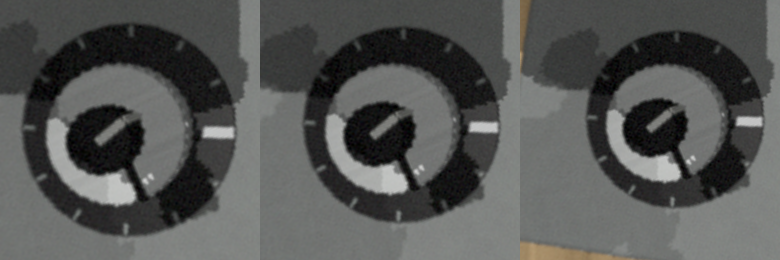

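```bash
cat > d.py <<'E'
import sys,numpy as np
from station import bot
from scipy.spatial.transform import Rotation as Ro
def delta(p):
    s=bot.get_state(); w,x,y,z=s["ee_rot"]; R=Ro.from_quat([x,y,z,w]).as_matrix()
    print("t",s["t"],"pos",s["tool_pos"].round(4),"q7",s["q"][-1].round(3),"yaw x",np.degrees(np.arctan2(R[1,0],R[0,0])).round(2),"tilt",R[:,2].round(4),"w",s["gripper_width"],"v",abs(s["joint_vel"]).max().round(3),"F",s["force"].round(1))
    print("delta mm",(1000*R.T@(np.array(p)-s["tool_pos"])).round(1))
if __name__=="__main__": delta([float(a) for a in sys.argv[1:4]])
E
python3 d.py .5205 -.113 .16
```

```text
t 1.45 pos [ 0.5236 -0.1027  0.2392] q7 -1.173 yaw x 21.77 tilt [ 0.0021  0.0056 -1.    ] w 0.08572780446859854 v 0.159 F [4.3 7.  0.9]
delta mm [-7.1  8.8 79.1]
```

>>> drive_tool:
  increments:
    - {"wx": 0, "wy": 0, "wz": 0, "tx": -7, "ty": 9, "tz": 30, "fingers": 1}
    - {"wx": 0, "wy": 0, "wz": 0, "tx": -7, "ty": 9, "tz": 60, "fingers": 1}
    - {"wx": 0, "wy": 0, "wz": 0, "tx": -7, "ty": 9, "tz": 79, "fingers": 1}
    - {"wx": 0, "wy": 0, "wz": 0, "tx": -7, "ty": 9, "tz": 79, "fingers": 1}
    - {"wx": 0, "wy": 0, "wz": 0, "tx": -7, "ty": 9, "tz": 79, "fingers": 1}

```text
t: 2.08
tool_pos: [0.521, -0.1133, 0.1608]
ee_rot: [-0.002, 0.982, 0.189, 0.002]
force: [0.4, -0.3, 1.0]
gripper_width: 0.0855
```

```bash
python3 d.py .5205 -.113 .101
```

```text
t 2.075 pos [ 0.521  -0.1133  0.1608] q7 -1.176 yaw x 21.77 tilt [ 0.0029  0.0055 -1.    ] w 0.08547527243789993 v 0.007 F [ 0.4 -0.3  1. ]
delta mm [-0.6 -0.3 59.8]
```

>>> drive_tool:
  increments:
    - {"wx": 0, "wy": 0, "wz": 0, "tx": -0.6, "ty": 0, "tz": 20, "fingers": 1}
    - {"wx": 0, "wy": 0, "wz": 0, "tx": -0.6, "ty": 0, "tz": 40, "fingers": 1}
    - {"wx": 0, "wy": 0, "wz": 0, "tx": -0.6, "ty": 0, "tz": 55, "fingers": 1}
    - {"wx": 0, "wy": 0, "wz": 0, "tx": -0.6, "ty": 0, "tz": 60, "fingers": 1}
    - {"wx": 0, "wy": 0, "wz": 0, "tx": -0.6, "ty": 0, "tz": 60, "fingers": 1}
    - {"wx": 0, "wy": 0, "wz": 0, "tx": -0.6, "ty": 0, "tz": 60, "fingers": 1}

```text
t: 2.82
tool_pos: [0.5211, -0.1133, 0.1015]
ee_rot: [-0.002, 0.982, 0.189, 0.002]
force: [0.6, 0.4, -0.0]
gripper_width: 0.0853
```

```bash
python3 d.py .5205 -.113 .101; python3 - <<'E'
from h import *
from station import eyes
c=eyes.capture("scene");d=eyes.capture("side")
a=cv2.resize(c["pixels"][150:280,90:250],None,fx=4,fy=4,interpolation=2)
b=cv2.resize(d["pixels"][100:230,270:430],None,fx=4,fy=4,interpolation=2)
cv2.imwrite("pics/g1.png",a[:,:,::-1]);cv2.imwrite("pics/g2.png",b[:,:,::-1])
E
```

```text
t 2.825 pos [ 0.5211 -0.1133  0.1015] q7 -1.203 yaw x 21.76 tilt [ 0.0039  0.0053 -1.    ] w 0.0853258529836547 v 0.003 F [ 0.6  0.4 -0. ]
delta mm [-0.4 -0.5  0.5]
```

View pics/g1.png

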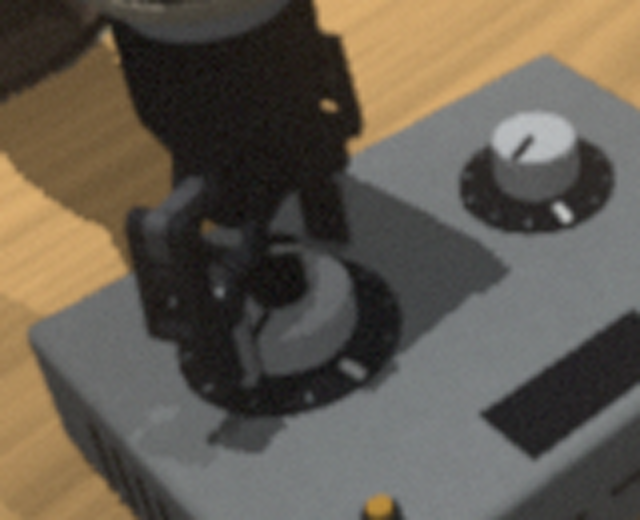

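View pics/g2.png

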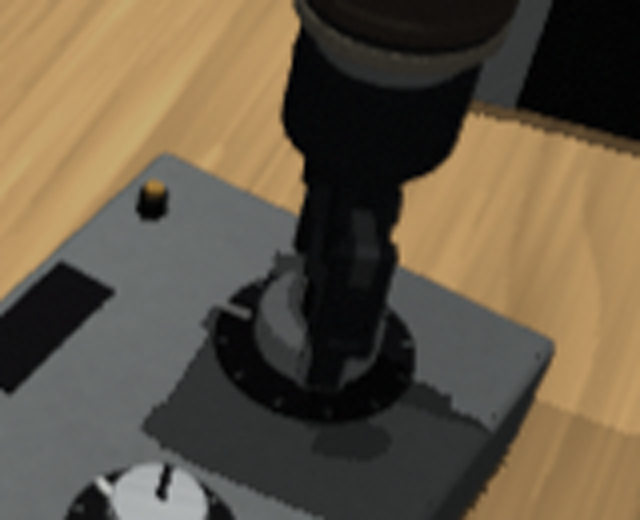

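The jaws straddle the ring with the small knob between them and clear above the dial, so I'm closing.

>>> drive_tool:
  increments:
    - {"wx": 0, "wy": 0, "wz": 0, "tx": 0, "ty": 0, "tz": 0, "fingers": 0.5}
    - {"wx": 0, "wy": 0, "wz": 0, "tx": 0, "ty": 0, "tz": 0, "fingers": 0.5}
    - {"wx": 0, "wy": 0, "wz": 0, "tx": 0, "ty": 0, "tz": 0, "fingers": 0.5}
    - {"wx": 0, "wy": 0, "wz": 0, "tx": 0, "ty": 0, "tz": 0, "fingers": 0.5}
    - {"wx": 0, "wy": 0, "wz": 0, "tx": 0, "ty": 0, "tz": 0, "fingers": 0.5}
    - {"wx": 0, "wy": 0, "wz": 0, "tx": 0, "ty": 0, "tz": 0, "fingers": 0.5}

```text
t: 3.68
tool_pos: [0.5208, -0.1119, 0.1023]
ee_rot: [-0.003, 0.982, 0.189, 0.002]
force: [-4.9, 3.8, 12.7]
gripper_width: 0.0578
```

```bash
python3 d.py .5205 -.113 .101
```

```text
t 3.675 pos [ 0.5208 -0.1119  0.1023] q7 -1.203 yaw x 21.8 tilt [ 0.0037  0.0065 -1.    ] w 0.05776096660463138 v 0.001 F [-4.9  3.8 12.7]
delta mm [-0.7  0.9  1.3]
```

>>> drive_tool:
  increments:
    - {"wx": 0, "wy": 0, "wz": -0.1, "tx": 0, "ty": 0, "tz": -1, "fingers": 0.5}
    - {"wx": 0, "wy": 0, "wz": -0.25, "tx": 0, "ty": 0, "tz": -1, "fingers": 0.5}
    - {"wx": 0, "wy": 0, "wz": -0.4, "tx": 0, "ty": 0, "tz": -1, "fingers": 0.5}
    - {"wx": 0, "wy": 0, "wz": -0.55, "tx": 0, "ty": 0, "tz": -1, "fingers": 0.5}
    - {"wx": 0, "wy": 0, "wz": -0.7, "tx": 0, "ty": 0, "tz": -1, "fingers": 0.5}
    - {"wx": 0, "wy": 0, "wz": -0.85, "tx": 0, "ty": 0, "tz": -1, "fingers": 0.5}
    - {"wx": 0, "wy": 0, "wz": -1.0, "tx": 0, "ty": 0, "tz": -1, "fingers": 0.5}
    - {"wx": 0, "wy": 0, "wz": -1.1, "tx": 0, "ty": 0, "tz": -1, "fingers": 0.5}
    - {"wx": 0, "wy": 0, "wz": -1.1, "tx": 0, "ty": 0, "tz": -1, "fingers": 0.5}
    - {"wx": 0, "wy": 0, "wz": -1.1, "tx": 0, "ty": 0, "tz": -1, "fingers": 0.5}

```text
t: 4.92
tool_pos: [0.5183, -0.1101, 0.1026]
ee_rot: [-0.004, 0.738, 0.675, 0.002]
force: [-6.6, 5.4, 0.4]
gripper_width: 0.0575
```

```bash
python3 d.py .5205 -.113 .101; python3 - <<'E'
from h import *
from station import eyes
c=eyes.capture("scene")
a=cv2.resize(c["pixels"][150:280,90:250],None,fx=4,fy=4,interpolation=2)
cv2.imwrite("pics/g3.png",a[:,:,::-1])
E
```

```text
t 4.925 pos [ 0.5183 -0.1101  0.1026] q7 -0.278 yaw x 84.92 tilt [-0.0013  0.0084 -1.    ] w 0.05749695807953703 v 0.004 F [-6.6  5.4  0.4]
delta mm [-2.7  2.5  1.5]
```

View pics/g3.png

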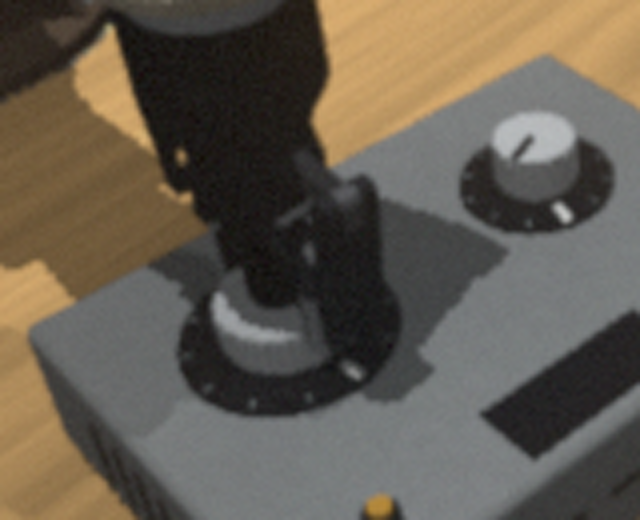

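>>> drive_tool:
  increments:
    - {"wx": 0, "wy": 0, "wz": 0, "tx": 0, "ty": 0, "tz": 0, "fingers": 1}
    - {"wx": 0, "wy": 0, "wz": 0, "tx": 0, "ty": 0, "tz": 0, "fingers": 1}
    - {"wx": 0, "wy": 0, "wz": 0, "tx": 0, "ty": 0, "tz": -2, "fingers": 1}
    - {"wx": 0, "wy": 0, "wz": 0, "tx": 0, "ty": 0, "tz": -20, "fingers": 1}
    - {"wx": 0, "wy": 0, "wz": 0, "tx": 0, "ty": 0, "tz": -60, "fingers": 1}
    - {"wx": 0, "wy": 0, "wz": 0, "tx": 0, "ty": 0, "tz": -90, "fingers": 1}
    - {"wx": 0, "wy": 0, "wz": 0, "tx": 0, "ty": 0, "tz": -90, "fingers": 1}
    - {"wx": 0, "wy": 0, "wz": 0, "tx": 0, "ty": 0, "tz": -90, "fingers": 1}

```text
t: 5.98
tool_pos: [0.5182, -0.1111, 0.1923]
ee_rot: [-0.003, 0.738, 0.675, 0.002]
force: [0.6, -0.3, -0.6]
gripper_width: 0.0853
```

```bash
python3 d.py .5205 -.113 .128; python3 - <<'E'
from h import *
from station import eyes
c=eyes.capture("wrist");pickle.dump(c,open("wrist2.pkl","wb"))
cv2.imwrite("pics/w2.png",c["pixels"][:,:,::-1])
cv2.imwrite("pics/r2.png",np.hstack([rect(c,[.5205,-.113],z,.06,260,True) for z in (.09,.113,.138)])[:,:,::-1])
E
```

```text
t 5.975 pos [ 0.5182 -0.1111  0.1923] q7 -0.201 yaw x 84.9 tilt [-0.0014  0.0081 -1.    ] w 0.0853178516748115 v 0.014 F [ 0.6 -0.3 -0.6]
delta mm [-2.2  2.6 64.3]
```

View pics/w2.png

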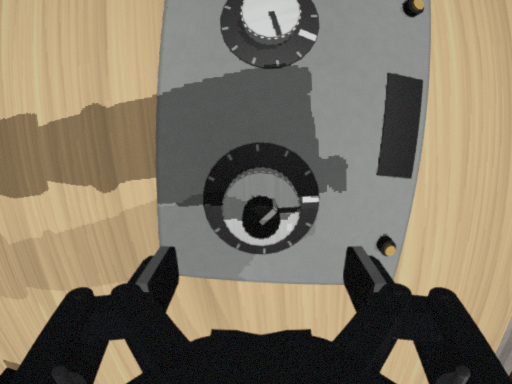

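View pics/r2.png

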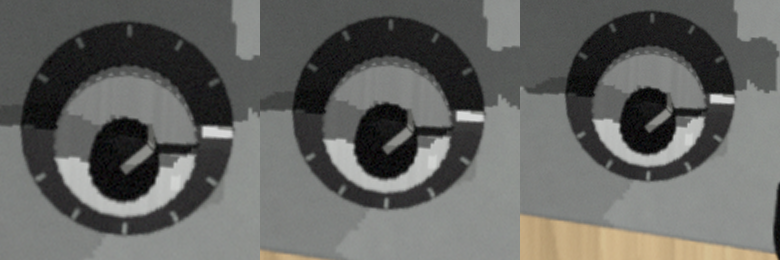

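Ring line: its outer end is at (450,131) in the z=0.113 panel, within about 1° of the bar. The small knob is still at about +40°. Next I'll grip the small knob.

>>> drive_tool:
  increments:
    - {"wx": 0, "wy": 0, "wz": 0, "tx": -1.2, "ty": 1.9, "tz": 20, "fingers": 0.8}
    - {"wx": 0, "wy": 0, "wz": 0, "tx": -1.2, "ty": 1.9, "tz": 40, "fingers": 0.8}
    - {"wx": 0, "wy": 0, "wz": 0, "tx": -1.2, "ty": 1.9, "tz": 56, "fingers": 0.8}
    - {"wx": 0, "wy": 0, "wz": 0, "tx": -1.2, "ty": 1.9, "tz": 61, "fingers": 0.8}
    - {"wx": 0, "wy": 0, "wz": 0, "tx": -1.2, "ty": 1.9, "tz": 61, "fingers": 0.6}
    - {"wx": 0, "wy": 0, "wz": 0, "tx": -1.2, "ty": 1.9, "tz": 61, "fingers": 0.5}
    - {"wx": 0, "wy": 0, "wz": 0, "tx": -1.2, "ty": 1.9, "tz": 61, "fingers": 0.5}

```text
t: 6.9
tool_pos: [0.52, -0.112, 0.1314]
ee_rot: [-0.003, 0.738, 0.675, 0.002]
force: [0.1, -0.3, -0.8]
gripper_width: 0.0426
```

```bash
python3 d.py .520 -.1125 .131; python3 - <<'E'
from h import *
from station import eyes
c=eyes.capture("scene")
a=cv2.resize(c["pixels"][150:280,90:250],None,fx=4,fy=4,interpolation=2)
cv2.imwrite("pics/g4.png",a[:,:,::-1])
E
```

```text
t 6.9 pos [ 0.52   -0.112   0.1314] q7 -0.25 yaw x 84.9 tilt [-0.0013  0.0081 -1.    ] w 0.042631803985344795 v 0.003 F [ 0.1 -0.3 -0.8]
delta mm [-0.5  0.1  0.4]
```

View pics/g4.png

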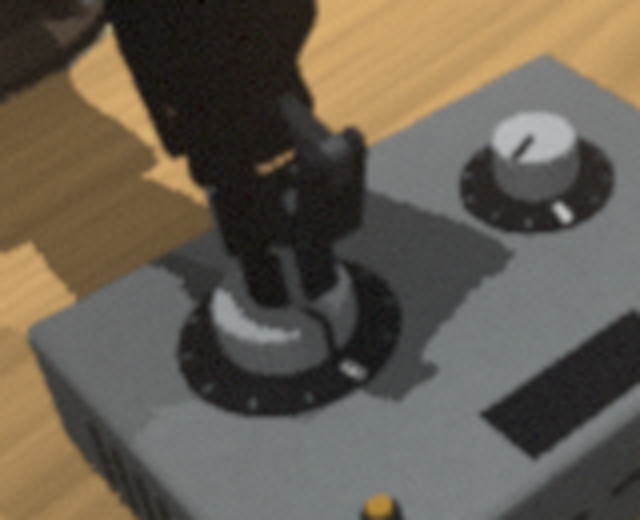

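>>> drive_tool:
  increments:
    - {"wx": 0, "wy": 0, "wz": 0, "tx": 0, "ty": 0, "tz": -1, "fingers": 0.4}
    - {"wx": 0, "wy": 0, "wz": 0, "tx": 0, "ty": 0, "tz": -1, "fingers": 0.2}
    - {"wx": 0, "wy": 0, "wz": 0, "tx": 0, "ty": 0, "tz": -1, "fingers": 0.1}
    - {"wx": 0, "wy": 0, "wz": 0, "tx": 0, "ty": 0, "tz": -1, "fingers": 0.1}
    - {"wx": 0, "wy": 0, "wz": 0, "tx": 0, "ty": 0, "tz": -1, "fingers": 0.1}
    - {"wx": 0, "wy": 0, "wz": 0, "tx": 0, "ty": 0, "tz": -1, "fingers": 0.1}

```text
t: 7.7
tool_pos: [0.5183, -0.1119, 0.1328]
ee_rot: [-0.004, 0.738, 0.675, 0.001]
force: [-9.1, 0.9, 11.3]
gripper_width: 0.0234
```

```bash
python3 d.py .520 -.1125 .131
```

```text
t 7.7 pos [ 0.5183 -0.1119  0.1328] q7 -0.249 yaw x 84.9 tilt [-0.0041  0.0075 -1.    ] w 0.02342240185489641 v 0.002 F [-9.1  0.9 11.3]
delta mm [-0.5  1.7  1.8]
```

>>> drive_tool:
  increments:
    - {"wx": 0, "wy": 0, "wz": 0.1, "tx": 0, "ty": 0, "tz": -0.5, "fingers": 0.1}
    - {"wx": 0, "wy": 0, "wz": 0.25, "tx": 0, "ty": 0, "tz": -0.5, "fingers": 0.1}
    - {"wx": 0, "wy": 0, "wz": 0.4, "tx": 0, "ty": 0, "tz": -0.5, "fingers": 0.1}
    - {"wx": 0, "wy": 0, "wz": 0.55, "tx": 0, "ty": 0, "tz": -0.5, "fingers": 0.1}
    - {"wx": 0, "wy": 0, "wz": 0.69, "tx": 0, "ty": 0, "tz": -0.5, "fingers": 0.1}
    - {"wx": 0, "wy": 0, "wz": 0.69, "tx": 0, "ty": 0, "tz": -0.5, "fingers": 0.1}
    - {"wx": 0, "wy": 0, "wz": 0.69, "tx": 0, "ty": 0, "tz": -0.5, "fingers": 0.1}

```text
t: 8.57
tool_pos: [0.5188, -0.1122, 0.1331]
ee_rot: [-0.004, 0.922, 0.387, -0.0]
force: [4.9, -2.5, -10.7]
gripper_width: 0.0231
```

```bash
python3 d.py .520 -.1125 .131
```

```text
t 8.575 pos [ 0.5188 -0.1122  0.1331] q7 -0.841 yaw x 45.55 tilt [-0.0033  0.0072 -1.    ] w 0.02309115574985216 v 0.004 F [  4.9  -2.5 -10.7]
delta mm [0.6 1.1 2.1]
```

>>> drive_tool:
  increments:
    - {"wx": 0, "wy": 0, "wz": 0, "tx": 0, "ty": 0, "tz": 0, "fingers": 0.5}
    - {"wx": 0, "wy": 0, "wz": 0, "tx": 0, "ty": 0, "tz": 0, "fingers": 0.8}
    - {"wx": 0, "wy": 0, "wz": 0, "tx": 0, "ty": 0, "tz": -2, "fingers": 0.8}
    - {"wx": 0, "wy": 0, "wz": 0, "tx": 0, "ty": 0, "tz": -20, "fingers": 0.8}
    - {"wx": 0, "wy": 0, "wz": 0, "tx": 0, "ty": 0, "tz": -50, "fingers": 0.8}
    - {"wx": 0, "wy": 0, "wz": 0, "tx": 0, "ty": 0, "tz": -80, "fingers": 0.8}
    - {"wx": 0, "wy": 0, "wz": 0, "tx": 0, "ty": 0, "tz": -80, "fingers": 0.8}
    - {"wx": 0, "wy": 0, "wz": 0, "tx": 0, "ty": 0, "tz": -80, "fingers": 0.8}

```text
t: 9.57
tool_pos: [0.5187, -0.1128, 0.2129]
ee_rot: [-0.004, 0.922, 0.387, -0.0]
force: [-0.0, -0.2, 0.0]
gripper_width: 0.0683
```

```bash
python3 d.py .5205 -.113 .128; python3 - <<'E'
from h import *
from station import eyes
c=eyes.capture("wrist");s=eyes.capture("scene");pickle.dump(c,open("wrist3.pkl","wb"))
a=cv2.resize(s["pixels"][190:270,110:250],None,fx=5,fy=5,interpolation=2)
cv2.imwrite("pics/g5.png",a[:,:,::-1])
cv2.imwrite("pics/r3.png",np.hstack([rect(c,[.5205,-.113],z,.06,260,True) for z in (.09,.113,.138)])[:,:,::-1])
E
```

```text
t 9.575 pos [ 0.5187 -0.1128  0.2129] q7 -0.795 yaw x 45.56 tilt [-0.0037  0.0072 -1.    ] w 0.06834144696147977 v 0.013 F [-0.  -0.2  0. ]
delta mm [ 0.9  2.1 84.8]
```

View pics/g5.png

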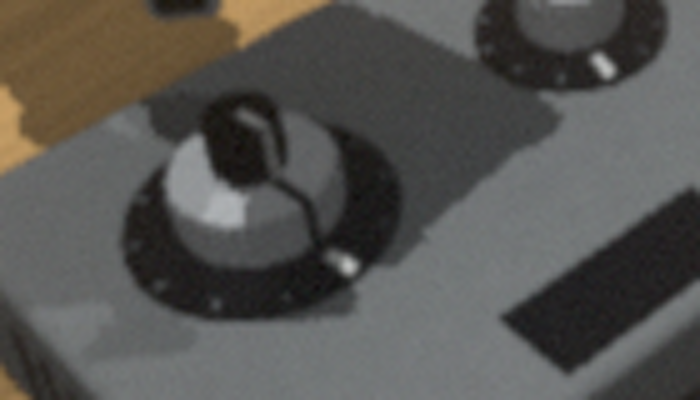

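View pics/r3.png

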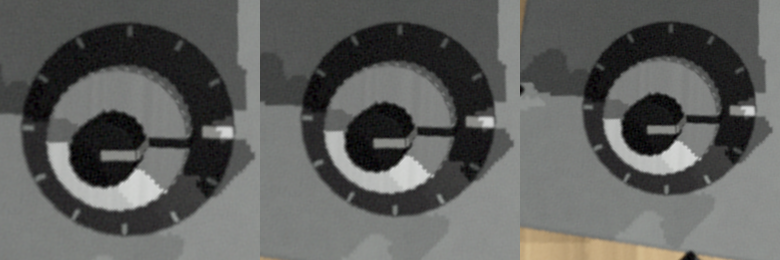

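Both lines lie at the bar. In the wrist view the fine line runs from (648,130) to (678,130) and the ring line from (418,131) to (455,131), each within about 2°. The gripper is open and about 70 mm clear, so I'm handing in.

```bash
python3 -c "
from station import ticket
print(ticket.close_job())"
```

```text
the job is handed in; nothing more can be done
None
```

I handed the job in with both lines at the index bar. I gripped the wide ring from above and turned it about 63° anticlockwise, let go, then gripped the small top knob and turned it about 39° clockwise.

- **Final angles:** in the last wrist picture, both lines are within about 2° of the bar (12° allowed). The scene picture agrees for the ring line, but I only read the small knob's angle from the wrist picture.
- **Release:** the gripper was open, about 70 mm above the knobs, with about 0 N on the wrist.
- **Time:** the run ended at about 9.6 s of the 43 s allowed.
- **Single knob:** the arm never came near it, and it looked unmoved in the pictures. I did not measure its line tip at the end.
- **Disagreements:** the gripper read about 2 mm narrower than the stated knob diameters. The wrist force reached about 13 N in the readings after closing on each knob. Neither affected the result.

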